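# Uncover the plate, free the lock, push the sample drawer home

## Task

Get the sample plate ready to measure: lift the blue dust lid off the plate and lay it flat, right way up, on the middle of the dark mat; break loose the stiff red lock knob on top of the reader and turn it anticlockwise to its stop; and push the open sample drawer smoothly, without slamming it, fully home until it clicks in at its catch, the plate still sitting in its nest. Leave the green jar, the amber bottle, the blue chip boxes and the white box undisturbed.

Things in the scene. Friction and masses are not known exactly. Their poses are not given: they have to be found in the camera images.
- reader: Fixed bench instrument: dark grey box 250 mm deep and wide, deck top 105 mm above the bench, silver front; black stage and silver arch on the deck from 127 mm behind the front. Origin on the bench under the middle of the front face; +x into the box (the way the drawer is pushed), +y left. Drawer mouth 156 mm wide, its lip 66 mm above the bench.
- drawer (a joint): How far the drawer is open (m): 0 home, at the start about 0.122, held there by the lock. Slides along the reader's x, needs 2 N to move (0.6 N more at 0.1 m/s); a spring catch takes about 7 N to ride over, from 13 to 6 mm before home, then snaps it in to 0. Silver drawer front 160 mm wide, 14 thick, 16 to 74 mm above the bench; home, its face is 14 mm before the reader's.
- drawer_handle (a point): Middle of the drawer's black bar handle: round level bar 10 mm in diameter, 90 mm long across the drawer, its centre 45 mm above the bench and 18 mm out from the drawer's face (home: 32 mm before the reader's front). On two stubs 72 mm apart. Moves with the drawer; axes as the reader's.
- nest (a point): Centre of the plate's nest on the drawer floor, 30 mm above the bench, 88 mm behind the handle bar. A fence 6 mm high, 1.5 mm clear of the plate all round. Moves with the drawer; axes as the reader's.
- lock (a joint): Lock knob on the deck (rad): 0 locked, with its wing along the reader's x, grows anticlockwise seen from above, stop at 1.25. Locked, it holds the drawer out. Stiff at first: about 0.3 N m breaks it loose within the first 0.3 rad, then it turns freely (0.02 N m) and stays where left.
- lock_grip (a point): On the knob's axis, 138 mm above the bench. Red wing grip 62 mm long (this point's x), 14 mm thick (y), top 146 mm above the bench, on a black disc 50 mm across whose top is at 117 mm. Turns with the knob. The axis is 40 mm behind the reader's front, 85 mm right (-y) of its middle.
- plate: Off-white 24-well sample plate with dark chips, 86 (x) by 128 (y) by 14.4 mm, about 0.12 kg, in the drawer's nest. Origin: centre of its underside.
- lid: Blue dust lid lying loosely over the plate, about 0.11 kg, 97 (x) by 139 mm (y): slab with a 6 mm skirt below (3 mm thick, 2.5 mm clear of the plate) and on top an upright rib to hold, 74 mm long (x), 13 mm thick (y). Origin: centre of the skirt's underside; slab top 10 mm, rib top 40 mm above it. On the plate the rib is too tall for the drawer mouth. Lift straight up.
- mat: Dark grey bench mat, fixed, 140 (x) by 175 (y) by 3 mm, on the bench to the left or the right of the open drawer. Origin: centre of its underside.
- fibre_box: White box 90 x 64 x 34 mm (x, y, z) with an orange strip, loose on the bench on the other side of the drawer from the mat; leave alone. Origin: centre of its underside.
- bottle: Amber bottle with black cap, 60 mm in diameter, 125 mm high, loose on the bench before the drawer and to one side; leave alone. Origin: centre of its underside.
- chip_boxes: Two blue chip boxes in one piece, 70 x 70 x 49 mm, loose on the bench before the drawer and to the other side; leave alone. Origin: centre of its underside.
- jar: Green jar with white cap, 48 mm in diameter, 62 mm high, loose on the reader's deck, 115 to 175 mm left of the knob; leave alone. Origin: centre of its underside.
There are look-alikes about, which are no part of the job. There is more than one size of the mat; the job needs the largest.

How it is judged:
At the end, for the whole second after the job is handed in: Drawer within 3 mm of home; lock knob past 1.0 rad anticlockwise; plate flat in its nest, within 5 mm of the nest centre and less than 3 mm up; lid still, flat and right way up on the mat, its centre within 45 mm of the mat centre along each mat axis (value of joint drawer below 0.003 m and value of joint lock above 1 rad and horizontal distance between plate and nest below 0.005 m and z of plate in the frame of nest below 0.003 m and angle between plate's own z axis and vertical below 0.05 rad and x of lid in the frame of mat between -0.045 and 0.045 m and y of lid in the frame of mat between -0.045 and 0.045 m and z of lid in the frame of mat below 0.006 m and angle between lid's own z axis and vertical below 0.06 rad and linear speed of lid below 0.02 m/s); the robot touches nothing.
It fails at once if the drawer is slammed (it goes in faster than 0.45 m/s) (velocity of joint drawer below -0.45 m/s).
It fails at once if the plate is lifted or knocked out of its nest (12 mm) (distance between plate and nest above 0.012 m).
It fails at once if a bystander is pushed away by more than 25 mm or tipped by more than 0.35 rad (distance of any of jar, bottle, chip_boxes, fibre_box from where it was at the start of the episode above 0.025 m or angle between any of jar, bottle, chip_boxes, fibre_box's own z axis and vertical above 0.35 rad).
It also fails if it takes over 64 s, if anything falls off the work surface, if the arm or the gripper's body presses on something with over 40 N, if the wrist force passes 120 N, or if a joint passes its speed limit or range.

## Robot

A 7-joint arm with a two-finger parallel gripper is mounted at the origin on the work surface. World frame = base frame: x ahead of the robot, y to its left, z up, the work surface at z = 0. Lengths are in m, angles in rad, forces in N, time in s.
With the tool pointing down it reaches from about 0.425 to 0.95 m from the base axis. Payload 4.7 kg.
Tool frame: the origin (TCP) lies at the centre of the arm's flange, where the gripper is bolted on; the fingertips stand 182 mm ahead of it and the grasp point (between the pads) lies 164 mm ahead of it; z points along the fingers, y is the line along which they close (so a half turn about z gives the same grasp; the last joint's range is limited). The gripper opens to 87 mm and grips with 3 to 60 N. Pads are 19 mm wide; open, the fingers measure 117 mm over their backs; the gripper's body (75 mm by 190 mm) begins 51 mm behind the grasp point.
Start: joints at [-1.223, 0.469, -0.049, 1.532, 0.024, 1.141, -0.082], TCP at [0.248, 0.628, 0.405] pointing down, gripper open.
Joint ranges: [-2.59, 2.59], [-0.33, 1.99], [-1.39, 1.29], [0.1, 2.45], [-1.04, 4.18], [0.21, 1.99], [-2.66, 2.66]. Speed limits (rad/s): [2.57, 2.57, 3.14, 3.14, 3.14, 3.14, 3.14].

## Interface

Orientations are given as a rotation vector (axis times angle).
In Python, from station import manip gives the robot as it stands.
- The arm moves only by the tool arm_command, never from a script. Its argument "moves" is a list of rows, each a list of 7 numbers: the turn, a rotation vector about the tool's x, y, z in rad, then the shift along the tool's x, y, z in cm, then the opening, from 0 (shut) to 1 (fully open). In form: [[wx, wy, wz, tx, ty, tz, jaw], ...]. A call has 1 to 20 rows; each row shifts and turns the commanded pose from where the row before left it, along the tool's axes as they then stand; what a row does not reach is not made up. A row lasts 1/10 s, in which the tool goes at most 50 mm and 8.59 degrees, less where a joint would pass 70% of its speed; a pose out of reach is approached as far as the arm can. A call is refused whole if a number of a shift passes 5 or a number of a turn 0.15, either way. A call with a gripper value outside its range is refused whole. The fingers move at their own pace and stop on an object; "grip_force" is the grip in N (left out, the last holds). Time passes only in rows, so rows that do not move let the fingers close. It gives the time, the measured TCP pose, the force, the opening and the grip force at its end, in the units of the state.
- manip.state(): the state, without advancing time (a new reading comes with each control period).
- manip.read_camera(name): name is "side" or "top"; returns a dict with "frame" (400x640x3 uint8, red, green, blue), "camera_matrix" (3x3 intrinsics, pixels), "extrinsics" (4x4, takes a point from camera to world coordinates). Camera axes: x right, y down, z forward; pixel columns grow to the right and rows downward; lengths in m; the calibration is good to about 2 mm. A picture is of the moment at which its call begins. There is no depth.
- manip.sign_off(): hands the job in; it is judged then, once.
The state is a dict: "time": time; "qpos": joint angles; "dq": joint speeds; "effort": joint torques, N m; "position": TCP position; "orientation": TCP orientation; "contact_force": force on the tool from outside, world axes, zero at the start; "wrist_torque": the same for the moment, N m; "finger_gap": opening from 0.0 (shut) to 1.0 (fully open); "finger_force": force on a finger pad.
Only numpy, scipy, OpenCV 4.12 (cv2) and the standard library are available. Lean on these libraries where they do the work, as an engineer would, in place of code of your own. Each camera call takes 0.05 s, during which the arm holds its last target. There are 200 camera calls.

## Working session

There is one attempt and no reset: what is moved stays moved. The work goes in short steps, Python scripts to look and compute and a tool call to move; the robot and the scene stay as the last step left them, time stands still between calls to the robot, and variables do not carry over. Pictures are saved under pics/ and viewed, at most 10 in all, crops included, and the job is handed in when it is done.

Besides the shell and the picture viewer there is one more tool, called after "Emit:" by a JSON object that holds its "name" and its "arguments", one argument or row to a line. arm_command: Moves the arm, as the interface text tells. Its arguments: {"type":"object","properties":{"moves":{"type":"array"},"grip_force":{"type":"number"}},"required":["moves"]}

```bash
mkdir -p pics; ls; python3 - <<'E'
from station import manip
import cv2,numpy as np
for n in("top","side"):
    c=manip.read_camera(n); cv2.imwrite(f"pics/{n}0.png",c["frame"][:,:,::-1]); np.savez(f"{n}0.npz",**c)
    print(c["camera_matrix"],c["extrinsics"].round(3))
s=manip.state();print(s)
E
```

```text
pics
[[434.70851378   0.         310.29493194]
 [  0.         434.70851378 208.53956247]
 [  0.           0.           1.        ]] [[-0.015 -0.986  0.163  0.322]
 [-1.     0.014 -0.006  0.102]
 [ 0.004 -0.163 -0.987  1.046]
 [ 0.     0.     0.     1.   ]]
[[371.14810113   0.         318.24542351]
 [  0.         371.14810113 202.30533064]
 [  0.           0.           1.        ]] [[-0.999 -0.023  0.043  0.454]
 [-0.049  0.543 -0.838  0.75 ]
 [-0.004 -0.84  -0.543  0.553]
 [ 0.     0.     0.     1.   ]]
{'time': 0.1, 'qpos': array([-1.22292465,  0.46936337, -0.04860603,  1.53352695,  0.02411669,
        1.14098193, -0.0822938 ]), 'dq': array([ 0.00087648, -0.00023033, -0.0016048 , -0.00301464, -0.00019587,
       -0.00086331, -0.00187351]), 'effort': array([ 1.05248884e-03, -5.09169745e+01, -8.10241699e-02, -2.36829722e+01,
       -6.14854298e-02,  3.45109042e-02,  7.32533317e-05]), 'position': array([0.24824481, 0.62747623, 0.40382252]), 'orientation': array([-5.88211129e-01, -3.08577784e+00,  2.63023160e-03]), 'contact_force': array([-0.20545607, -0.0844455 ,  0.64882741]), 'wrist_torque': array([-0.01854554, -0.00394626,  0.01638494]), 'finger_force': 0.0, 'finger_gap': 1.003972820425069}
```

View pics/top0.png

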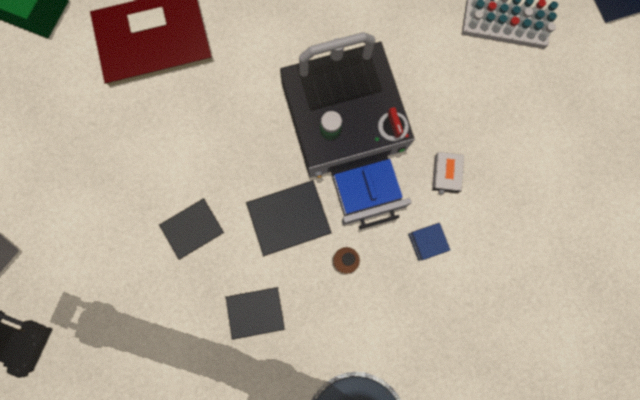

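View pics/side0.png

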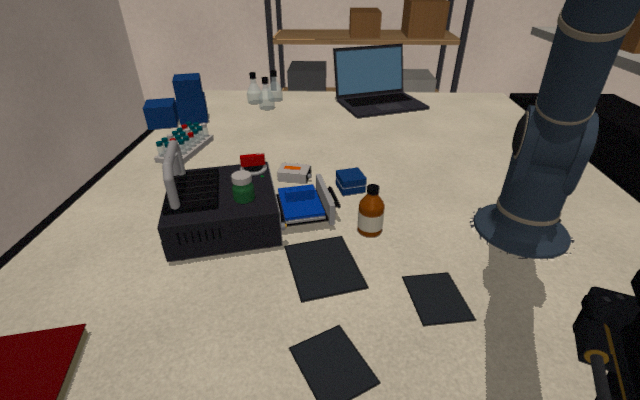

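The top view shows the lid at about (368,186), handle (380,219), red knob (396,123), jar (331,123), largest mat (289,217), bottle (346,260), chip boxes (429,241) and white box (449,172). Smaller look-alike mats are at (191,228) and (255,312). The side view agrees.

```bash
cat > h.py <<'E'
import cv2,numpy as np
from scipy.spatial.transform import Rotation as R
def ray(c,uv,z):
    uv=np.atleast_2d(np.float64(uv)); K,E=c["camera_matrix"],c["extrinsics"]
    d=(np.c_[uv,np.ones(len(uv))]@np.linalg.inv(K).T)@E[:3,:3].T
    o=E[:3,3]; return o[:2]+d[:,:2]*((z-o[2])/d[:,2:])
def blob(c,m,seed,z):
    cs,_=cv2.findContours(m.astype(np.uint8)*255,cv2.RETR_EXTERNAL,cv2.CHAIN_APPROX_NONE)
    k=max(cs,key=lambda k:cv2.pointPolygonTest(k,seed,True))
    P=ray(c,k[:,0],z); r=cv2.minAreaRect((P*1000).astype(np.float32))
    return np.round(r[0],1),np.round(r[1],1),round(r[2],1),cv2.contourArea(k)
def tool(s):
    return s["position"],R.from_rotvec(s["orientation"]).as_matrix()
E
python3 - <<'E'
from h import *
c=dict(np.load("top0.npz")); f=c["frame"]; hsv=cv2.cvtColor(f,cv2.COLOR_RGB2HSV); H,S,V=cv2.split(hsv)
print("lid",blob(c,(H>105)&(H<130)&(S>150)&(V>70),(360,180),.0484))
print("mat",blob(c,(V<90)&(S<80),(289,217),.003))
print("handle",blob(c,(V<70),(380,219),.045))
m=((H<8)|(H>172))&(S>150)&(V>80); print("knob",blob(c,m,(396,123),.146))
print("jar",blob(c,(V>150)&(S<40),(331,120),.167))
print("box",blob(c,(V>150)&(S<40),(440,170),.034),"chip",blob(c,(H>100)&(H<130)&(S>90),(429,241),.049))
print("bottle",ray(c,(347,258),.125))
x=f[90:250,240:470]; cv2.imwrite("pics/crop0.png",cv2.resize(x,None,fx=3.4,fy=3.4,interpolation=cv2.INTER_CUBIC)[:,:,::-1])
E
```

```text
lid (array([540.9, -39.5]), array([ 97.8, 134.3]), 15.3, 2211.0)
mat (array([473.9, 149.3]), array([135.2, 170.2]), 18.0, 3759.5)
handle (array([461.5, -60.2]), array([20.5, 91.1]), 15.4, 81.5)
knob (array([662.3, -91.8]), array([62.2, 16. ]), 15.2, 118.0)
jar (array([517.1,  72.7]), array([1409.2,  841.5]), 89.3, 204317.0)
box (array([546.6,  68.3]), array([1622.5,  968.9]), 89.3, 204317.0) chip (array([ 408.1, -179. ]), array([63.8, 65.8]), 18.2, 740.0)
bottle [[0.36780476 0.02048107]]
```

View pics/crop0.png

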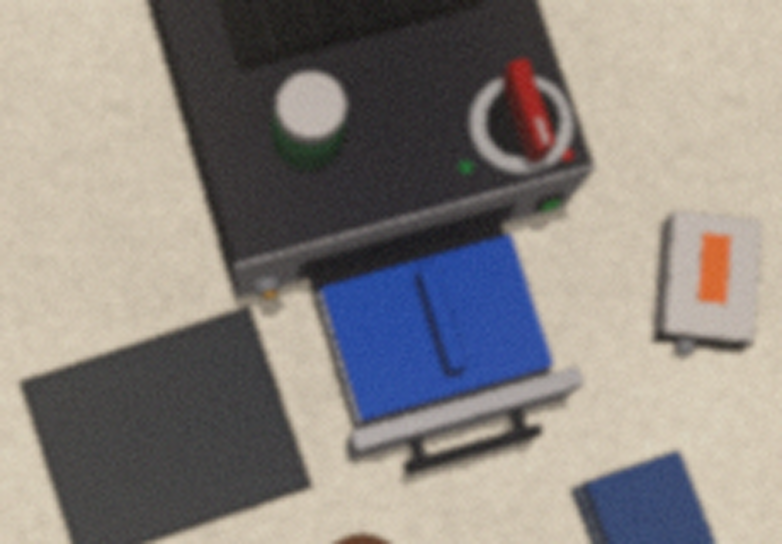

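The crop confirms the wing lies along the reader's x at about 15°, and the knob is locked. The jar sits left of the knob, and the arch is behind it. I'll check the clearances in the reader frame.

```bash
python3 - <<'E'
from h import *
c=dict(np.load("top0.npz"))
a=np.radians(15.2); X=np.array([np.cos(a),np.sin(a)]);Y=np.array([-X[1],X[0]]); O=np.array([.458,-.061])+.154*X
print("O",O)
def rf(uv,z): p=ray(c,uv,z)[0]-O; return (p@[X,Y][0]*1e3).round(),(p@Y*1e3).round()
print("jar cap",rf((331,121),.167),"arch feet",rf((370,57),.105),rf((304,74),.105),"arch top r,l",rf((373,40),.19),rf((302,52),.19))
print("deck corners",rf((409,135),.105),rf((309,166),.105),"knob ring",rf((393,126),.117))
print("nest",O+X*-.066,"knob",O+.04*X-.085*Y,"face mid",O-.136*X)
s=dict(p=[.248,.6275,.404]); print("bottle",rf((347,258),.125),"box",rf((448,167),.034))
E
```

```text
O [ 0.60661254 -0.02062287]
jar cap (np.float64(65.0), np.float64(55.0)) arch feet (np.float64(212.0), np.float64(-86.0)) (np.float64(213.0), np.float64(73.0)) arch top r,l (np.float64(206.0), np.float64(-79.0)) (np.float64(221.0), np.float64(75.0))
deck corners (np.float64(7.0), np.float64(-114.0)) (np.float64(-0.0), np.float64(123.0)) knob ring (np.float64(33.0), np.float64(-83.0))
nest [ 0.54292145 -0.03792735] knob [ 0.66749928 -0.0921617 ] face mid [ 0.4753703  -0.05628059]
bottle (np.float64(-220.0), np.float64(102.0)) box (np.float64(-76.0), np.float64(-203.0))
```

Emit:
{"name": "arm_command", "arguments": {
  "moves": [
    [0, 0, -0.13, 0, 0, 0, 1],
    [0, 0, -0.13, 0, 0, 0, 1],
    [0, 0, -0.13, 0, 0, 0, 1],
    [0, 0, -0.13, 0, 0, 0, 1],
    [0, 0, -0.12, 0, 0, 0, 1],
    [0, 0, 0, -0.7, -4, 0, 1],
    [0, 0, 0, -0.7, -4, 0, 1],
    [0, 0, 0, -0.7, -4, 0, 1],
    [0, 0, 0, -0.7, -4, 0, 1],
    [0, 0, 0, -0.7, -4, 0, 1],
    [0, 0, 0, -0.7, -4, 0, 1],
    [0, 0, 0, -0.7, -4, 0, 1],
    [0, 0, 0, -0.7, -4, 0, 1],
    [0, 0, 0, -0.7, -4, 0, 1],
    [0, 0, 0, -0.7, -4, 0, 1]
  ],
  "grip_force": 30
}}

```text
time: 1.6
position: [0.4203, 0.2579, 0.4045]
orientation: [0.412, -3.114, 0.0]
contact_force: [0.6, 0.1, 0.9]
finger_gap: 1.001
finger_force: 0.0
```

Emit:
{"name": "arm_command", "arguments": {
  "moves": [
    [0, 0, 0, -0.5, -4, 0, 1],
    [0, 0, 0, -0.5, -4, 0, 1],
    [0, 0, 0, -0.5, -4, 0, 1],
    [0, 0, 0, -0.5, -4, 0, 1],
    [0, 0, 0, -0.5, -4, 0, 1],
    [0, 0, 0, -0.5, -4, 2, 1],
    [0, 0, 0, -0.5, -4, 2, 1],
    [0, 0, 0, -0.5, -3.5, 2, 1],
    [0, 0, 0, 0, 0, 2, 1],
    [0, 0, 0, 0, 0, 1, 1],
    [0, 0, 0, 0, 0, 0, 1]
  ]
}}

```text
time: 2.7
position: [0.5399, -0.0334, 0.3131]
orientation: [0.413, -3.11, -0.001]
contact_force: [0.5, -0.4, -0.2]
finger_gap: 0.996
finger_force: 0.0
```

```bash
python3 - <<'E'
from h import *
from station import manip
s=manip.state();print(s["position"],s["qpos"].round(2))
for n in("top","side"):
    c=manip.read_camera(n); np.savez(n+"1.npz",**c)
    x=c["frame"][80:260,250:490] if n=="top" else c["frame"][120:280,200:440]
    cv2.imwrite(f"pics/{n}1.png",cv2.resize(x,None,fx=3.3,fy=3.3)[:,:,::-1])
E
```

```text
[ 0.5398651  -0.033371    0.31312058] [-0.14  0.35  0.16  1.96 -0.07  0.84  1.89]
```

View pics/side1.png

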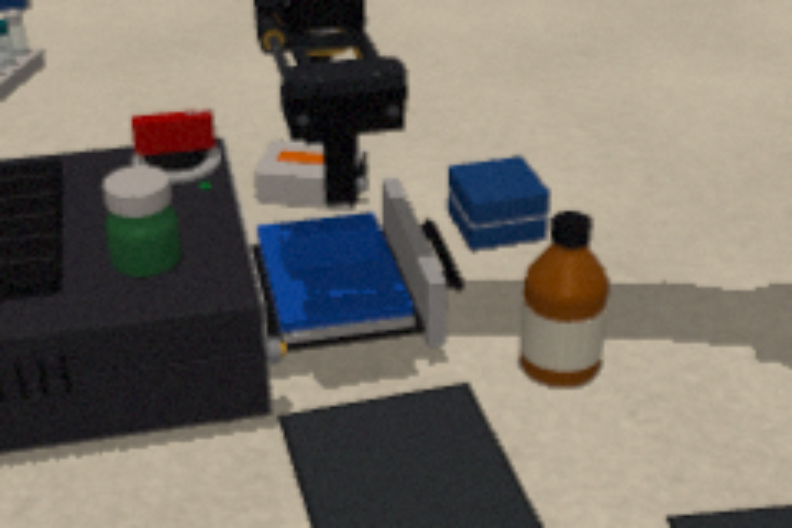

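Emit:
{"name": "arm_command", "arguments": {
  "moves": [
    [0, 0, 0, 0, -0.6, 2, 1],
    [0, 0, 0, 0, 0, 2, 1],
    [0, 0, 0, 0, 0, 2, 1],
    [0, 0, 0, 0, 0, 1, 1],
    [0, 0, 0, 0, 0, 0.7, 1],
    [0, 0, 0, 0, 0, 0, 1],
    [0, 0, 0, 0, 0, 0, 0.1],
    [0, 0, 0, 0, 0, 0, 0],
    [0, 0, 0, 0, 0, 0, 0],
    [0, 0, 0, 0, 0, 0, 0],
    [0, 0, 0, 0, 0, 0, 0],
    [0, 0, 0, 0, 0, 0, 0],
    [0, 0, 0, 0, 0, 0, 0]
  ]
}}

```text
time: 4.1
position: [0.5421, -0.0399, 0.2377]
orientation: [-0.412, 3.114, 0.0]
contact_force: [0.3, -0.6, 0.2]
finger_gap: 0.446
finger_force: 0.0
```

Emit:
{"name": "arm_command", "arguments": {
  "moves": [
    [0, 0, 0, 0, 0, 0, 0],
    [0, 0, 0, 0, 0, 0, 0],
    [0, 0, 0, 0, 0, 0, 0],
    [0, 0, 0, 0, 0, 0, 0],
    [0, 0, 0, 0, 0, 0, 0],
    [0, 0, 0, 0, 0, 0, 0]
  ]
}}

```text
time: 4.7
position: [0.5421, -0.0399, 0.2377]
orientation: [-0.412, 3.114, 0.0]
contact_force: [0.8, -0.7, 0.3]
finger_gap: 0.148
finger_force: 30.0
```

Emit:
{"name": "arm_command", "arguments": {
  "moves": [
    [0, 0, 0, 0, 0, -0.4, 0],
    [0, 0, 0, 0, 0, -0.5, 0],
    [0, 0, 0, 0, 0, -0.8, 0],
    [0, 0, 0, 0, 0, -1, 0],
    [0, 0, 0, 0, 0, -1.5, 0],
    [0, 0, 0, 0, 0, -1.5, 0],
    [0, 0, 0, 0, 0, -1.5, 0],
    [0, 0, 0, 0, 0, -1.5, 0],
    [0, 0, 0, 0, 0, -0.8, 0],
    [0, 0, 0, 0, 0, 0, 0]
  ]
}}

```text
time: 5.7
position: [0.5425, -0.04, 0.3343]
orientation: [-0.412, 3.111, -0.0]
contact_force: [0.4, -0.6, -1.4]
finger_gap: 0.149
finger_force: 30.0
```

```bash
python3 - <<'E'
from h import *
from station import manip
c=manip.read_camera("side"); x=c["frame"][100:300,200:440]
cv2.imwrite("pics/side2.png",cv2.resize(x,None,fx=3,fy=3)[:,:,::-1])
E
```

```text
(no output)
```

View pics/side2.png

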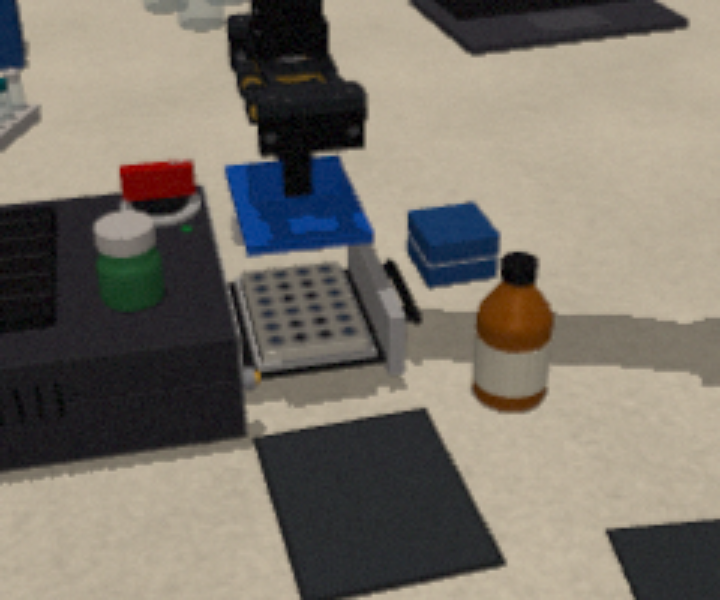

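The lid is held flat, and the plate sits in its nest with the mat clear.

Emit:
{"name": "arm_command", "arguments": {
  "moves": [
    [0, 0, 0, 0.2, 1.5, 0, 0],
    [0, 0, 0, 0.2, 2.5, 0, 0],
    [0, 0, 0, 0.2, 3, 0, 0],
    [0, 0, 0, 0.2, 3, 0, 0],
    [0, 0, 0, 0.2, 3, 0, 0],
    [0, 0, 0, 0.2, 3, 0, 0],
    [0, 0, 0, 0.2, 2.5, 0, 0],
    [0, 0, 0, 0.2, 1.5, 0, 0],
    [0, 0, 0, 0, 0, 1.5, 0],
    [0, 0, 0, 0, 0, 2, 0],
    [0, 0, 0, 0, 0, 2, 0],
    [0, 0, 0, 0, 0, 2, 0],
    [0, 0, 0, 0, 0, 2, 0],
    [0, 0, 0, 0, 0, 1.5, 0],
    [0, 0, 0, 0, 0, 1, 0],
    [0, 0, 0, 0, 0, 0.5, 0],
    [0, 0, 0, 0, 0, 0, 0]
  ]
}}

```text
time: 7.45
position: [0.4742, 0.1494, 0.2072]
orientation: [0.413, -3.113, 0.0]
contact_force: [0.4, 0.0, -0.7]
finger_gap: 0.149
finger_force: 30.0
```

Emit:
{"name": "arm_command", "arguments": {
  "moves": [
    [0, 0, 0, 0, 0, 0.2, 0],
    [0, 0, 0, 0, 0, 0.2, 0],
    [0, 0, 0, 0, 0, 0.1, 0],
    [0, 0, 0, 0, 0, 0, 0]
  ]
}}

```text
time: 7.85
position: [0.4747, 0.1491, 0.2029]
orientation: [-0.412, 3.114, 0.0]
contact_force: [0.5, 0.4, -1.3]
finger_gap: 0.148
finger_force: 30.0
```

Emit:
{"name": "arm_command", "arguments": {
  "moves": [
    [0, 0, 0, 0, 0, 0.1, 0],
    [0, 0, 0, 0, 0, 0, 0],
    [0, 0, 0, 0, 0, 0, 0.25],
    [0, 0, 0, 0, 0, 0, 0.4],
    [0, 0, 0, 0, 0, 0, 0.6],
    [0, 0, 0, 0, 0, 0, 0.6],
    [0, 0, 0, 0, 0, 0, 0.6],
    [0, 0, 0, 0, 0, 0, 0.6],
    [0, 0, 0, 0, 0, 0, 0.6]
  ]
}}

```text
time: 8.75
position: [0.4747, 0.1491, 0.2017]
orientation: [0.412, -3.114, -0.0]
contact_force: [-0.2, -0.3, -0.4]
finger_gap: 0.586
finger_force: 0.0
```

Emit:
{"name": "arm_command", "arguments": {
  "moves": [
    [0, 0, 0, 0, 0, -1, 0.6],
    [0, 0, 0, 0, 0, -2, 0.6],
    [0, 0, 0, 0, 0, -3, 0.6],
    [0, 0, 0.14, 0, 0, -3, 0.6],
    [0, 0, 0.14, 0, 0, -3, 0.6],
    [0, 0, 0.14, 0, 0, -3, 0.6],
    [0, 0, 0.14, 0, 0, 0, 0.6],
    [0, 0, 0.14, 0, 0, 0, 0.6],
    [0, 0, 0.14, 0, 0, 0, 0.6],
    [0, 0, 0.14, 0, 0, 0, 0.6],
    [0, 0, 0.14, 0, 0, 0, 0.6],
    [0, 0, 0.14, 0, 0, 0, 0.6],
    [0, 0, 0.14, 0, 0, 0, 0.6],
    [0, 0, 0.14, 0, 0, 0, 0.6],
    [0, 0, 0.14, 0, 0, 0, 0.6],
    [0, 0, 0.14, 0, 0, 0, 0.6],
    [0, 0, 0.14, 0, 0, 0, 0.6],
    [0, 0, 0.14, 0, 0, 0, 0.6],
    [0, 0, 0.14, 0, 0, 0, 0.6],
    [0, 0, 0.14, 0, 0, 0, 0.6]
  ]
}}

```text
time: 10.75
position: [0.4745, 0.149, 0.3524]
orientation: [-2.742, -1.532, -0.001]
contact_force: [-0.2, 0.5, -0.4]
finger_gap: 0.595
finger_force: 0.0
```

Emit:
{"name": "arm_command", "arguments": {
  "moves": [
    [0, 0, 0.15, 0, 0, -2, 0.6],
    [0, 0, 0.15, 0, 0, -2, 0.6],
    [0, 0, 0.15, 0, 0, -2, 0.6],
    [0, 0, 0.15, 0, 0, -1, 0.6],
    [0, 0, 0.15, 0, 0, 0, 0.6],
    [0, 0, 0.01, 0, 0, 0, 0.6],
    [0, 0, 0, 0, 0, 0, 0.6]
  ]
}}

```text
time: 11.45
position: [0.4743, 0.149, 0.4219]
orientation: [-3.113, -0.419, 0.0]
contact_force: [0.3, 0.2, 0.3]
finger_gap: 0.601
finger_force: 0.0
```

```bash
python3 - <<'E'
from h import *
from station import manip
s=manip.state();p,T=tool(s);print(p,T.round(3),s["qpos"].round(2))
c=manip.read_camera("top"); f=c["frame"]; hsv=cv2.cvtColor(f,cv2.COLOR_RGB2HSV); H,S,V=cv2.split(hsv)
np.savez("top3.npz",**c)
m=((H<8)|(H>172))&(S>150)&(V>80); print("knob",blob(c,m,(396,123),.146))
d=np.array([.6655,-.092])-p[:2]; print("to knob in tool cm", (T[:2,:2].T@d*100).round(2))
E
```

```text
[0.47433643 0.1490028  0.42188956] [[ 0.964  0.265 -0.   ]
 [ 0.265 -0.964  0.   ]
 [-0.    -0.001 -1.   ]] [-0.97  0.17  0.66  1.95 -0.12  1.05 -1.55]
knob (array([662. , -90.8]), array([62.2, 18.1]), 15.1, 126.5)
to knob in tool cm [12.06 28.3 ]
```

Emit:
{"name": "arm_command", "arguments": {
  "moves": [
    [0, 0, 0, 1.5, 3, 0, 1],
    [0, 0, 0, 1.5, 3.6, 0, 1],
    [0, 0, 0, 1.5, 3.6, 0, 1],
    [0, 0, 0, 1.5, 3.6, 0, 1],
    [0, 0, 0, 1.5, 3.6, 0, 1],
    [0, 0, 0, 1.5, 3.6, 0, 1],
    [0, 0, 0, 1.5, 3.6, 0, 0.8],
    [0, 0, 0, 1.5, 3.6, 0, 0.8],
    [0, 0, 0, 0, 0, 2, 0.8],
    [0, 0, 0, 0, 0, 2, 0.8],
    [0, 0, 0, 0, 0, 1, 0.8],
    [0, 0, 0, 0, 0, 0, 0.8]
  ]
}}

```text
time: 12.7
position: [0.6639, -0.0912, 0.3697]
orientation: [-3.113, -0.417, 0.006]
contact_force: [-0.3, 0.0, -0.3]
finger_gap: 0.802
finger_force: 0.0
```

```bash
python3 - <<'E'
from h import *
from station import manip
s=manip.state();p,T=tool(s);print(p,T.round(3)[:2],s["qpos"].round(2))
d=np.array([.6655,-.092])-p[:2]; print((T[:2,:2].T@d*100).round(2))
a=manip.read_camera("top")["frame"][60:260,250:470]; b=manip.read_camera("side")["frame"][90:290,190:410]
cv2.imwrite("pics/m4.png",cv2.resize(np.hstack([a,b]),None,fx=1.8,fy=1.8)[:,:,::-1])
E
```

```text
[ 0.66386578 -0.09124358  0.36971148] [[ 0.965  0.263 -0.004]
 [ 0.263 -0.965  0.001]] [-0.38  0.56  0.68  1.61 -0.38  1.11 -0.91]
[0.14 0.12]
```

View pics/m4.png

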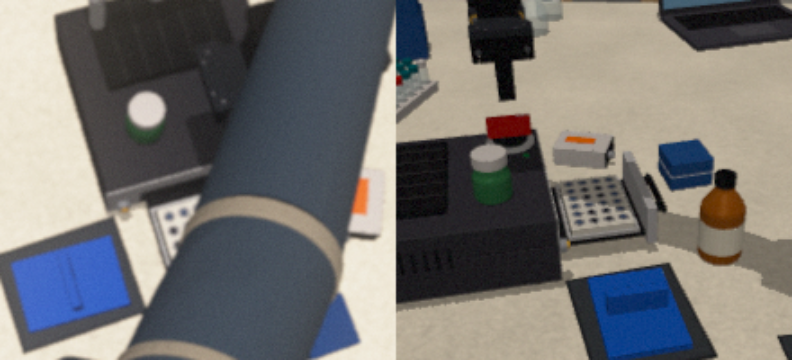

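The lid lies centred on the mat. The fingers hang over the middle of the red wing, and the jar is clear.

Emit:
{"name": "arm_command", "arguments": {
  "moves": [
    [0, 0, 0, 0.1, 0.1, 2, 0.8],
    [0, 0, 0, 0, 0, 2, 0.8],
    [0, 0, 0, 0, 0, 1.5, 0.8],
    [0, 0, 0, 0, 0, 1, 0.8],
    [0, 0, 0, 0, 0, 0, 0.3],
    [0, 0, 0, 0, 0, 0, 0],
    [0, 0, 0, 0, 0, 0, 0],
    [0, 0, 0, 0, 0, 0, 0],
    [0, 0, 0, 0, 0, 0, 0],
    [0, 0, 0, 0, 0, 0, 0],
    [0, 0, 0, 0, 0, 0, 0],
    [0, 0, 0, 0, 0, 0, 0],
    [0, 0, 0, 0, 0, 0, 0],
    [0, 0, 0, 0, 0, 0, 0],
    [0, 0, 0, 0, 0, 0, 0]
  ],
  "grip_force": 60
}}

```text
time: 14.3
position: [0.6655, -0.0921, 0.3068]
orientation: [-3.113, -0.415, 0.0]
contact_force: [-1.6, 0.5, 1.5]
finger_gap: 0.158
finger_force: 60.0
```

Emit:
{"name": "arm_command", "arguments": {
  "moves": [
    [0, 0, -0.06, 0, 0, 0, 0],
    [0, 0, -0.06, 0, 0, 0, 0],
    [0, 0, -0.06, 0, 0, 0, 0],
    [0, 0, -0.06, 0, 0, 0, 0],
    [0, 0, -0.06, 0, 0, 0, 0],
    [0, 0, -0.06, 0, 0, 0, 0]
  ]
}}

```text
time: 14.9
position: [0.6656, -0.0922, 0.3068]
orientation: [-2.988, -0.97, 0.0]
contact_force: [0.1, 1.2, 0.3]
finger_gap: 0.155
finger_force: 60.6
```

```bash
python3 - <<'E'
from station import manip
s=manip.state();print(s["contact_force"],s["wrist_torque"],s["qpos"].round(2),s["finger_gap"])
E
```

```text
[0.07003328 1.17414753 0.30289796] [0.2188025  0.36378538 0.3014768 ] [-0.3   0.6   0.55  1.66 -0.37  0.98 -0.56] 0.15515187943917072
```

Emit:
{"name": "arm_command", "arguments": {
  "moves": [
    [0, 0, -0.08, 0, 0, 0, 0],
    [0, 0, -0.08, 0, 0, 0, 0],
    [0, 0, -0.08, 0, 0, 0, 0],
    [0, 0, -0.08, 0, 0, 0, 0],
    [0, 0, -0.08, 0, 0, 0, 0],
    [0, 0, -0.08, 0, 0, 0, 0],
    [0, 0, -0.08, 0, 0, 0, 0],
    [0, 0, -0.08, 0, 0, 0, 0],
    [0, 0, -0.08, 0, 0, 0, 0],
    [0, 0, -0.08, 0, 0, 0, 0],
    [0, 0, -0.06, 0, 0, 0, 0],
    [0, 0, -0.03, 0, 0, 0, 0],
    [0, 0, 0, 0, 0, 0, 0]
  ]
}}

```text
time: 16.2
position: [0.6657, -0.0923, 0.3068]
orientation: [2.283, 2.158, 0.001]
contact_force: [0.5, 1.8, 1.0]
finger_gap: 0.157
finger_force: 60.0
```

```bash
python3 - <<'E'
from station import manip
s=manip.state();print(s["contact_force"],s["wrist_torque"],s["qpos"].round(2),s["finger_gap"])
E
```

```text
[0.49099973 1.84000454 1.035667  ] [ 0.17636559 -0.02960008  0.06446277] [-0.15  0.57  0.33  1.65 -0.21  0.96  0.2 ] 0.15713317370513746
```

Emit:
{"name": "arm_command", "arguments": {
  "moves": [
    [0, 0, 0, 0, 0, 0, 0.5],
    [0, 0, 0, 0, 0, 0, 0.6],
    [0, 0, 0, 0, 0, 0, 0.6],
    [0, 0, 0, 0, 0, 0, 0.6],
    [0, 0, 0, 0, 0, -1, 0.6],
    [0, 0, 0, 0, 0, -3, 0.6],
    [0, 0, 0, 0, 0, -4, 0.6],
    [0, 0, 0.13, 0, 0, -3, 0],
    [0, 0, 0.14, 0, 0, 0, 0],
    [0, 0, 0.14, 0, 0, 0, 0],
    [0, 0, 0.14, 0, 0, 0, 0],
    [0, 0, 0.14, 0, 0, 0, 0],
    [0, 0, 0.14, 0, 0, 0, 0],
    [0, 0, 0.14, 0, 0, 0, 0],
    [0, 0, 0.14, 0, 0, 0, 0],
    [0, 0, 0.14, 0, 0, 0, 0],
    [0, 0, 0, 0, 0, 0, 0]
  ]
}}

```text
time: 17.9
position: [0.6655, -0.0922, 0.4174]
orientation: [3.114, 0.415, 0.001]
contact_force: [0.7, -0.5, 0.7]
finger_gap: 0.005
finger_force: 0.0
```

```bash
python3 - <<'E'
from h import *
from station import manip
s=manip.state();p,T=tool(s);print(p,T.round(3)[:2],s["qpos"].round(2))
d=np.array([.4425,-.0653])-p[:2]; print((T[:2,:2].T@d*100).round(2))
E
```

```text
[ 0.66551942 -0.09223225  0.41735056] [[ 0.965  0.262  0.001]
 [ 0.262 -0.965 -0.   ]] [-0.36  0.51  0.65  1.56 -0.32  1.18 -0.96]
[-20.82  -8.44]
```

Emit:
{"name": "arm_command", "arguments": {
  "moves": [
    [0, 0, 0, -2, -0.8, 0, 0],
    [0, 0, 0, -3.2, -1.3, 0, 0],
    [0, 0, 0, -3.2, -1.3, 0, 0],
    [0, 0, 0, -3.2, -1.3, 0, 0],
    [0, 0, 0, -3.2, -1.3, 0, 0],
    [0, 0, 0, -3.2, -1.3, 0, 0],
    [0, 0, 0, -2.8, -1.1, 0, 0],
    [0, 0, 0, 0, 0, 2, 0],
    [0, 0, 0, 0, 0, 3, 0],
    [0, 0, 0, 0, 0, 3, 0],
    [0, 0, 0, 0, 0, 3, 0],
    [0, 0, 0, 0, 0, 1.5, 0],
    [0, 0, 0, 0, 0, 0, 0]
  ]
}}

```text
time: 19.2
position: [0.4421, -0.0657, 0.2904]
orientation: [-3.113, -0.418, 0.006]
contact_force: [-0.0, -0.4, 0.4]
finger_gap: 0.003
finger_force: 0.0
```

```bash
python3 - <<'E'
from h import *
from station import manip
s=manip.state();p,T=tool(s);print(p,s["qpos"].round(2))
d=np.array([.4425,-.0653])-p[:2]; print((T[:2,:2].T@d*100).round(2))
a=manip.read_camera("top")["frame"][80:280,250:470]; b=manip.read_camera("side")["frame"][110:310,190:410]
cv2.imwrite("pics/m5.png",cv2.resize(np.hstack([a,b]),None,fx=1.8,fy=1.8)[:,:,::-1])
E
```

```text
[ 0.44207262 -0.06568349  0.29044903] [-0.5   0.29  0.66  2.2  -0.26  0.73 -0.97]
[ 0.05 -0.03]
```

View pics/m5.png

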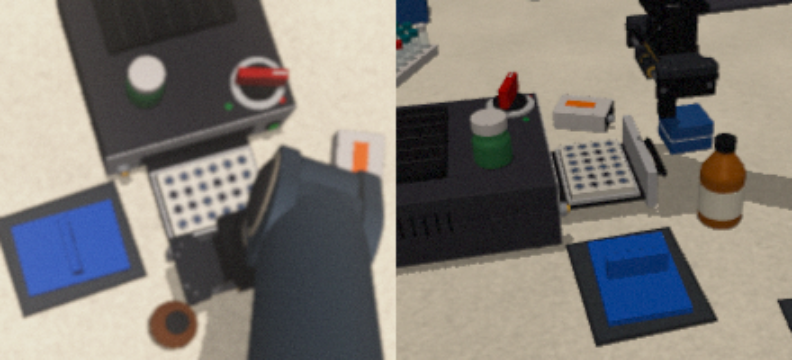

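The knob wing has turned to its stop. The closed fingers hang before the drawer front with the bottle clear.

Emit:
{"name": "arm_command", "arguments": {
  "moves": [
    [0, 0, 0, 0, 0.5, 1.5, 0],
    [0, 0, 0, 0, 0.5, 1.5, 0],
    [0, 0, 0, 0, 0, 1.2, 0],
    [0, 0, 0, 0, 0, 0.6, 0],
    [0, 0, 0, 0.8, 0, 0, 0],
    [0, 0, 0, 0.8, 0, 0, 0],
    [0, 0, 0, 0.8, 0, 0, 0],
    [0, 0, 0, 0.6, 0, 0, 0],
    [0, 0, 0, 0.6, 0, 0, 0],
    [0, 0, 0, 0.6, 0, 0, 0],
    [0, 0, 0, 0.6, 0, 0, 0]
  ]
}}

```text
time: 20.4
position: [0.492, -0.0627, 0.2437]
orientation: [-3.114, -0.415, 0.001]
contact_force: [-2.2, -0.2, 0.9]
finger_gap: 0.001
finger_force: 0.9
```

Emit:
{"name": "arm_command", "arguments": {
  "moves": [
    [0, 0, 0, 0.7, 0, 0, 0],
    [0, 0, 0, 0.7, 0, 0, 0],
    [0, 0, 0, 0.7, 0, 0, 0],
    [0, 0, 0, 0.7, 0, 0, 0],
    [0, 0, 0, 0.7, 0, 0, 0],
    [0, 0, 0, 0.7, 0, 0, 0],
    [0, 0, 0, 0.7, 0, 0, 0],
    [0, 0, 0, 0.7, 0, 0, 0],
    [0, 0, 0, 0.7, 0, 0, 0],
    [0, 0, 0, 0.7, 0, 0, 0]
  ]
}}

```text
time: 21.4
position: [0.5598, -0.0442, 0.2436]
orientation: [-3.114, -0.415, 0.0]
contact_force: [-2.6, 1.2, 1.5]
finger_gap: 0.004
finger_force: 1.0
```

Emit:
{"name": "arm_command", "arguments": {
  "moves": [
    [0, 0, 0, 0.4, 0, 0, 0],
    [0, 0, 0, 0.4, 0, 0, 0],
    [0, 0, 0, 0.3, 0, 0, 0],
    [0, 0, 0, 0.2, 0, 0, 0],
    [0, 0, 0, 0.2, 0, 0, 0]
  ]
}}

```text
time: 21.9
position: [0.5725, -0.0411, 0.2436]
orientation: [-3.113, -0.414, 0.007]
contact_force: [-9.2, -1.3, 7.0]
finger_gap: 0.003
finger_force: 4.3
```

Emit:
{"name": "arm_command", "arguments": {
  "moves": [
    [0, 0, 0, 0.2, 0, 0, 0],
    [0, 0, 0, 0.2, 0, 0, 0],
    [0, 0, 0, 0.2, 0, 0, 0]
  ]
}}

```text
time: 22.2
position: [0.5752, -0.041, 0.2433]
orientation: [-3.111, -0.412, 0.023]
contact_force: [-19.8, -3.6, 16.5]
finger_gap: 0.006
finger_force: 9.8
```

Emit:
{"name": "arm_command", "arguments": {
  "moves": [
    [0, 0, 0, 0.2, 0, 0, 0],
    [0, 0, 0, 0.2, 0, 0, 0],
    [0, 0, 0, 0, 0, 0, 0]
  ]
}}

```text
time: 22.5
position: [0.5825, -0.0384, 0.2434]
orientation: [-3.114, -0.413, 0.003]
contact_force: [-2.2, 0.3, -1.6]
finger_gap: 0.009
finger_force: 1.0
```

```bash
python3 - <<'E'
from h import *
from station import manip
a=manip.read_camera("top")["frame"][90:250,240:450]; b=manip.read_camera("side")["frame"][130:290,210:420]
cv2.imwrite("pics/m6.png",cv2.resize(np.hstack([a,b]),None,fx=1.9,fy=1.9,interpolation=cv2.INTER_CUBIC)[:,:,::-1])
E
```

```text
(no output)
```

View pics/m6.png

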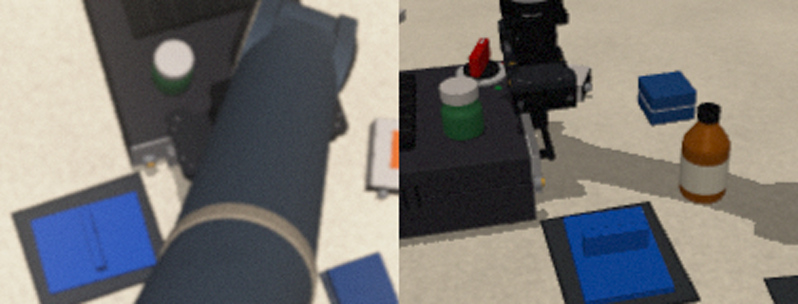

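The drawer front looks shut and everything else is undisturbed. I'll nudge it gently to confirm it's at its stop.

Emit:
{"name": "arm_command", "arguments": {
  "moves": [
    [0, 0, 0, 0.15, 0, 0, 0],
    [0, 0, 0, 0.1, 0, 0, 0],
    [0, 0, 0, 0, 0, 0, 0]
  ]
}}

```text
time: 22.9
position: [0.5845, -0.0381, 0.2435]
orientation: [-3.114, -0.414, 0.008]
contact_force: [-7.4, -1.1, 4.2]
finger_gap: 0.005
finger_force: 3.9
```

Emit:
{"name": "arm_command", "arguments": {
  "moves": [
    [0, 0, 0, -1, 0, 0, 0],
    [0, 0, 0, -2, 0, 0, 0],
    [0, 0, 0, -2.5, 0, 0, 0],
    [0, 0, 0, -2, 0, -2, 0],
    [0, 0, 0, 0, 0, -4, 0],
    [0, 0, 0, 0, 0, -4, 0],
    [0, 0, 0, 0, 0, -4, 0],
    [0, 0, 0, 0, -4, -2, 0],
    [0, 0, 0, 0, -4, 0, 0],
    [0, 0, 0, 0, -4, 0, 0],
    [0, 0, 0, 0, -4, 0, 0],
    [0, 0, 0, 0, -4, 0, 0],
    [0, 0, 0, 0, -4, 0, 0],
    [0, 0, 0, 0, -4, 0, 0],
    [0, 0, 0, 0, -4, 0, 0],
    [0, 0, 0, 0, -4, 0, 0],
    [0, 0, 0, 0, -4, 0, 0],
    [0, 0, 0, 0, 0, 0, 0]
  ]
}}

```text
time: 24.7
position: [0.4066, 0.3353, 0.4041]
orientation: [-3.108, -0.429, -0.004]
contact_force: [0.1, -0.6, 0.3]
finger_gap: 0.002
finger_force: 0.0
```

```bash
python3 - <<'E'
from h import *
from station import manip
print(manip.state()["position"],manip.state()["contact_force"])
c=manip.read_camera("top"); f=c["frame"]; hsv=cv2.cvtColor(f,cv2.COLOR_RGB2HSV); H,S,V=cv2.split(hsv)
m=((H<8)|(H>172))&(S>150)&(V>80); print("knob",blob(c,m,(394,124),.146))
print("lid",blob(c,(H>105)&(H<130)&(S>150)&(V>70),(280,220),.013))
u=(310,208)
a=np.radians(15.2); X=np.array([np.cos(a),np.sin(a)]);O=np.array([.6066,-.0206])
h0=ray(c,(380,219),.045)[0]; print("handle start check (-154)",(h0-O)@X*1e3)
b=manip.read_camera("side")["frame"][130:290,210:420]
cv2.imwrite("pics/m7.png",cv2.resize(np.hstack([f[90:250,240:450],b]),None,fx=1.9,fy=1.9,interpolation=cv2.INTER_CUBIC)[:,:,::-1]); np.savez("top7.npz",**c)
E
```

```text
[0.40655416 0.33530857 0.40407996] [ 0.07063858 -0.55275544  0.33885781]
knob (array([661.2, -90.2]), array([56.7, 18.2]), 89.2, 129.5)
lid (array([473.3, 147.6]), array([ 95.3, 137.2]), 15.0, 2139.5)
handle start check (-154) -152.499534158071
```

View pics/m7.png

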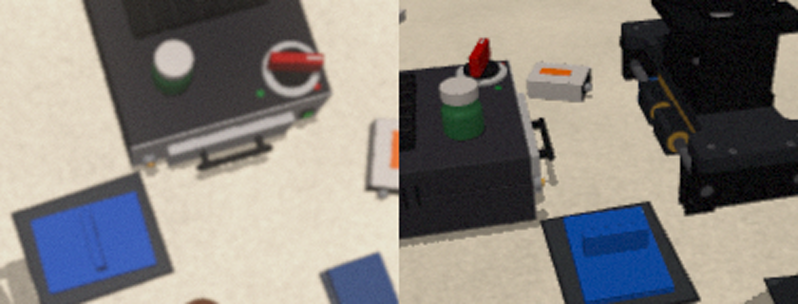

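The drawer front sits against the reader and the knob is turned 74°. I'll measure how far the handle moved, using the same method as at the start.

```bash
python3 - <<'E'
from h import *
a=np.radians(15.2); X=np.array([np.cos(a),np.sin(a)])
for n,s in(("top0",(380,219)),("top7",(363,170))):
    c=dict(np.load(n+".npz")); V=c["frame"].max(2)
    for t in(60,70,85):
        r=blob(c,V<t,s,.045); print(n,t,r,(r[0]@X).round(1))
E
```

```text
top0 60 (array([461.1, -59.6]), array([18.8, 88.2]), 14.7, 46.0) 429.3
top0 70 (array([461.5, -60.2]), array([20.5, 91.1]), 15.4, 81.5) 429.6
top0 85 (array([461.8, -60.1]), array([22.7, 91.1]), 15.2, 119.5) 429.9
top7 60 (array([582.6, -45.2]), array([15.3, 49.1]), 18.0, 8.5) 550.4
top7 70 (array([579.8, -28.2]), array([20.2, 89.9]), 16.3, 61.5) 552.1
top7 85 (array([580.3, -28.4]), array([24.1, 89.8]), 13.6, 103.0) 552.6
```

```bash
python3 -c "
from station import manip
print(manip.sign_off())"
```

```text
the job is handed in; nothing more can be done
None
```

The job is handed in at about 25 s of the 64 s limit: by camera, the lid lies flat within about 2 mm of the mat centre, the knob is turned to its stop (about 1.25 rad), the drawer is home (handle moved about 122 mm) and the bystanders look undisturbed; the plate was in its nest before the push but can't be seen with the drawer shut, and no verdict was returned.

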